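Switch the vial sorter to its other lane

ROBOT

A 6-joint arm with a two-finger parallel gripper is mounted at the origin on the work surface. World frame = base frame: x ahead of the robot, y to its left, z up, the work surface at z = 0. Lengths are in m, angles in rad, forces in N, time in s.
With the tool pointing down it reaches from about 0.3 to 0.775 m from the base axis. Payload 14.6 kg.
Tool frame: the origin (TCP) lies on the centre line of the jaws, within the pads' length; the fingertips stand 17 mm ahead of it and the grasp point (between the pads) lies 2 mm behind it; y points along the fingers, x is the direction in which the jaws open and shut, and the axes are right-handed (so a half turn about y gives the same grasp; the last joint's range is limited). The gripper opens to 85 mm and grips with 20 to 120 N. Pads are 22 mm wide; open, the fingers measure 114 mm over their backs; the gripper's body (76 mm by 85 mm) begins 54 mm behind the grasp point. The pads swing forward as they close: fully open they stand 13 mm farther back than shut.
Start: joints at [-1.253, 0.3, 1.521, -0, 1.321, -0.067], TCP at [0.206, -0.51, 0.248] pointing down, gripper open.
Joint ranges: [-3.03, 3.03], [-0.79, 2.21], [0.23, 2.52], [-1.04, 4.18], [0, 3.07], [-2.55, 2.55]. Speed limits (rad/s): [2.22, 2.22, 2.57, 3.14, 3.14, 3.14].

INTERFACE

Orientations are given as a unit quaternion [w, x, y, z].
In Python, from workcell import manip gives the robot as it stands. The module is installed in compiled form; this text tells all that it offers.
- The arm moves only by the tool move_arm, never from a script. Its arguments are lists of equal length, an entry for each row: "delta_pos": the shift along the world's x, y, z in m, a list of three; "angular": the turn, a rotation vector about the world's x, y, z in rad, a list of three; "grip": the closure in counts, from 0 (fully open) to 255 (shut). In form: {"delta_pos": [[tx, ty, tz], ...], "angular": [[wx, wy, wz], ...], "grip": [grip, ...]}. A call has 1 to 20 rows; each row shifts and turns the commanded pose from where the row before left it; what a row does not reach is not made up. A row lasts 1/10 s, in which the tool goes at most 50 mm and 8.59 degrees, less where a joint would pass 70% of its speed; a pose out of reach is approached as far as the arm can. A call with a gripper value outside its range is refused whole. The fingers move at their own pace and stop on an object; "force" is the grip in N (left out, the last holds). Time passes only in rows, so rows that do not move let the fingers close. It gives the time, the measured TCP pose, the force and the opening at its end, in the units of the state.
- manip.state(): the state, without advancing time (a new reading comes with each control period).
- manip.get_image(name): name is "side" or "top" or "wrist"; returns (picture, depth): 384x512x3 uint8, blue, green, red; 384x512 float32, m along the optical axis (not along the pixel's ray), 0 where there is no reading.
- manip.calibration(name): a dict with "fovy" (degrees; the focal length in pixels is half the picture's height over the tangent of half this angle, whatever the lens; pixels are square), "cx", "cy" (the principal point, pixels), "R" (3x3) and "t" (3): a world point X has camera coordinates R X + t; the wrist camera has in their place "T_tool_cam" (4x4, takes a point from camera to tool coordinates, whose origin is the TCP and whose axes are the tool frame's). Camera axes: x right, y down, z forward; pixel columns grow to the right and rows downward; lengths in m; the calibration is good to about 2 mm. A picture is of the moment at which its call begins: read the wrist's pose just before it. calibration takes no time and is no camera call.
- manip.sign_off(): hands the job in, once; it reports no verdict.
Trained networks look in the newest picture that a camera, given by its name, has taken for a name from the list of things; names that differ only in an ending like _2 or _b are one class to them, and where a whole thing is asked for, a point or a joint stands for the part that bears it (a point fixed in the world has none). Each returns a list of dicts, best first, with "confidence" (0 to 1); they miss things now and then, are a little off and sometimes report something else, mostly with a low value. They report only what shows in the picture. A call takes as long as a camera call.
- manip.boxes_of(camera, target): "position" ([x, y, z] in m, in world coordinates, good to about 4 mm: the middle of the surface that is visible of it).
- manip.outline_of(camera, target): "region" (384x512 bool, what is visible of it).
- manip.pinpoint(camera, target): "position" ([x, y, z] in m, in world coordinates, good to about 4 mm: a listed point, or the origin of a listed thing).
The state is a dict: "clock": time; "joint_pos": joint angles; "qvel": joint speeds; "tau": joint torques, N m; "position": TCP position; "tool_rot": TCP orientation; "force": force on the tool from outside, world axes, zero at the start; "ft_torque": the same for the moment, N m; "width": finger opening in m.
Only numpy, scipy, OpenCV 4.12 (cv2) and the standard library are available. Lean on these libraries where they do the work, as an engineer would, in place of code of your own. Each camera call takes 0.05 s, during which the arm holds its last target. There are 200 camera calls.

TASK

Switch the vial sorter over and feed it: with the fingertips, press down whichever pad of the front rocker stands high, until the seesaw gate tips over and stays on its other side. Then press the release lever's pad well down and hold it there until all four waiting vials have rolled down into the lane the gate now feeds, and let the lever come back up. Do not touch the vials themselves, and leave everything standing around the sorter where it is.

Things in the scene. Friction and masses are not known exactly. Their poses are not given: they have to be found in the camera images.
- sorter: Vial sorter, a fixed bench device 0.21 m deep, 0.47 m wide, 0.22 m tall on a cream base plate 12 mm thick; place and turn vary. Origin on the bench below the gate's axis; x points away from the robot, y left along the device, z up. A feed ramp over its left half slopes down to a clear drop shaft in the middle; under it the gate's flap sends vials to the left or right lane.
- gate (a joint): Seesaw gate, rad. +0.5: flap leans right, left pad up, vials go to the LEFT lane; -0.5: flap leans left, right pad up, vials go to the RIGHT lane. An over-centre weight makes it fall to whichever side of 0 it is on; it starts at rest on either side. Press the raised pad past level (about 30 mm down; 57 mm to the far stop) and it tips over; under 2 N is enough.
- gate_axis (a point): Robot-side end of the gate's shaft, at the middle of the rocker: a steel bar 128 mm long, 14 mm wide, with a finger pad on each end, 110 mm on the robot's side of the sorter's origin, 100 mm above the bench, turning about the sorter's x. The space above and before the rocker is free.
- left_pad (a point): Middle of the top face of the rocker's left (+y) finger pad: a black rubber disc 24 mm across, 60 mm from the gate's axis, turning with the gate. Its top is about 136 mm above the bench when up, 78 mm when down.
- right_pad (a point): The same for the rocker's right (-y) finger pad.
- release (a joint): Release lever, rad: 0 at rest (stop down, vials held) to 0.42 (pad fully down). A steel lever along the robot's side of the ramp, pivoted at its middle; its right end hangs a stop finger into the ramp before the first vial, its left end has a finger pad. Vials pass above about 0.3 (pad 27 mm down; full travel 37 mm). A spring returns it: about 2 N at first, 4 N at the end.
- release_pad (a point): Middle of the top face of the release lever's finger pad: a black rubber disc 26 mm across, 92 mm left of the lever's pivot, about 219 mm above the bench at rest, near the left end of the sorter. It moves with the lever: down, within 5 mm of straight.
- left_lane (a point): Middle of the floor of the left run-out lane, 138 mm left of the sorter's origin, 42 mm above the bench; axes as the sorter's. The lane is a channel 42 mm wide and 135 mm long that slopes gently down to an end stop at its left end, with 15 mm lips and a thin hold-down wire over its middle.
- right_lane (a point): The same for the right run-out lane, mirrored: 138 mm right of the sorter's origin, end stop at its right end.
- vial1_mid (a point): Centre of the first (lowest) of the four waiting vials. Each is an amber glass vial with an aluminium cap, 22.5 mm in diameter, 38 mm long, 20 g, lying across the feed ramp (its length along the sorter's x), held back by the lever's stop. It rolls freely.
- vial1: Vial 1 itself; origin on its skin, 11 mm from its axis (it turns as the vial rolls: use the point for its place).
- vial2_mid (a point): Centre of waiting vial 2, counted up the ramp from the stop; as the first.
- vial2: Vial 2 itself; origin on its skin, 11 mm from its axis (it turns as the vial rolls: use the point for its place).
- vial3_mid (a point): Centre of waiting vial 3, counted up the ramp from the stop; as the first.
- vial3: Vial 3 itself; origin on its skin, 11 mm from its axis (it turns as the vial rolls: use the point for its place).
- vial4_mid (a point): Centre of waiting vial 4, counted up the ramp from the stop; as the first.
- vial4: Vial 4 itself; origin on its skin, 11 mm from its axis (it turns as the vial rolls: use the point for its place).
- spare_vial: Bystander: the same kind of vial standing upright, 38 mm tall, on the front right corner of the sorter's base plate. Origin under its middle.
- oil_bottle: Bystander: small amber dropper bottle, 30 mm across, 62 mm tall, standing on the front left corner of the base plate. Origin under its middle.
- tweezers: Bystander: steel tweezers 120 mm long lying on the bench between robot and sorter, to the right.
- beaker: Bystander: glass beaker 68 mm across, 88 mm tall, left of the sorter.
- petri_dish: Bystander: shut clear petri dish 92 mm across, 16 mm tall, between robot and sorter, to the left.
- slide_box: Bystander: blue microscope-slide box 98 x 176 x 34 mm, right of the sorter.
- vial_rack: Bystander: wooden rack 75 x 165 x 22 mm with five upright vials, beyond the sorter to the left.

How it is judged:
By the outcome, as a careful person would: the job done as asked, in the order asked, and still so for the second after the job is handed in, with the robot touching nothing.
It also fails if it takes over 40 s, if anything falls off the work surface, if the arm or the gripper's body presses on something with over 40 N, if the wrist force passes 120 N, or if a joint passes its speed limit or range.

## Working session

There is one attempt and no reset: what is moved stays moved. The work goes in short steps, Python scripts to look and compute and a tool call to move; the robot and the scene stay as the last step left them, time stands still between calls to the robot, and variables do not carry over. Pictures are saved under pics/ and viewed, about 8 in all and at most 12, crops included, and the job is handed in when it is done.

Besides the shell and the picture viewer there is one more tool, called after "Request:" as name(argument=value, ...) on one line, values as JSON. move_arm: Moves the arm, as the interface text tells. Its arguments: {"type":"object","properties":{"delta_pos":{"type":"array","items":{"type":"array","items":{"type":"number"}}},"angular":{"type":"array","items":{"type":"array","items":{"type":"number"}}},"grip":{"type":"array","items":{"type":"number"}},"force":{"type":"number"}},"required":["delta_pos","angular","grip"]}

```bash
mkdir -p pics; cat > h.py <<'E'
from workcell import manip
import numpy as np, cv2
np.set_printoptions(precision=4,suppress=True)
def pts(cam,names):
    for n in names:
        r=manip.pinpoint(cam,n)
        print(cam,n,[(np.round(d['position'],4).tolist(),round(d['confidence'],2)) for d in r[:2]])
E
python3 - <<'E'
from h import *
s=manip.state(); print(s['clock'],s['position'],s['tool_rot'],s['width'])
a,_=manip.get_image('top'); b,_=manip.get_image('side')
cv2.imwrite('pics/a.png',a);cv2.imwrite('pics/b.png',b)
N=['sorter','gate_axis','left_pad','right_pad','release_pad','left_lane','right_lane','vial1_mid','vial4_mid']
pts('top',N); pts('side',N)
E
```

```text
0.0 [ 0.2064 -0.5096  0.2477] [ 0.5866 -0.5861  0.3955 -0.3948] 0.08507309857139499
top sorter [([0.6239, 0.0178, -0.0009], 0.77)]
top gate_axis [([0.5138, 0.0131, 0.0988], 0.96), ([0.5153, -0.0407, 0.0774], 0.52)]
top left_pad [([0.5111, 0.068, 0.1367], 0.83)]
top right_pad [([0.5149, -0.0398, 0.0793], 0.91)]
top release_pad [([0.5623, 0.2177, 0.2194], 0.93), ([0.6211, 0.1172, 0.1803], 0.68)]
top left_lane [([0.6228, 0.1565, 0.0417], 0.76), ([0.6179, 0.1351, 0.1842], 0.58)]
top right_lane [([0.6227, -0.1226, 0.0423], 0.84)]
top vial1_mid [([0.5177, -0.1457, 0.0111], 0.73), ([0.6284, 0.0707, 0.1671], 0.55)]
top vial4_mid [([0.6179, 0.1381, 0.1831], 0.66)]
side sorter [([0.6235, 0.0154, -0.0], 0.79)]
side gate_axis [([0.5128, 0.0166, 0.0984], 0.76), ([0.6224, 0.12, 0.1677], 0.19)]
side left_pad [([0.5069, 0.064, 0.1334], 0.5)]
side right_pad [([0.5162, -0.0392, 0.0745], 0.75), ([0.6214, 0.1508, 0.0403], 0.24)]
side release_pad [([0.5644, 0.2133, 0.2176], 0.81), ([0.6298, 0.4283, 0.0022], 0.34)]
side left_lane [([0.6185, 0.1513, 0.0405], 0.93)]
side right_lane [([0.6256, -0.1221, 0.0399], 0.6), ([0.6181, 0.0913, 0.1728], 0.48)]
side vial1_mid [([0.6188, 0.0724, 0.1728], 0.59)]
side vial4_mid [([0.6213, 0.14, 0.1792], 0.54)]
```

View pics/a.png

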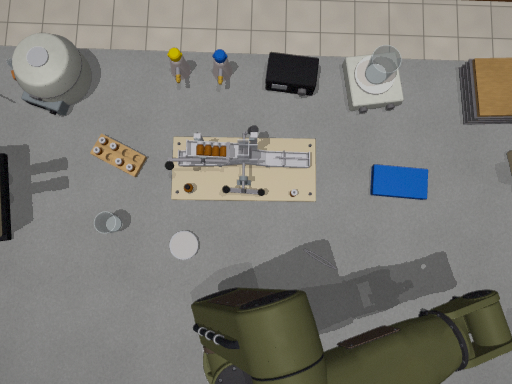

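View pics/b.png

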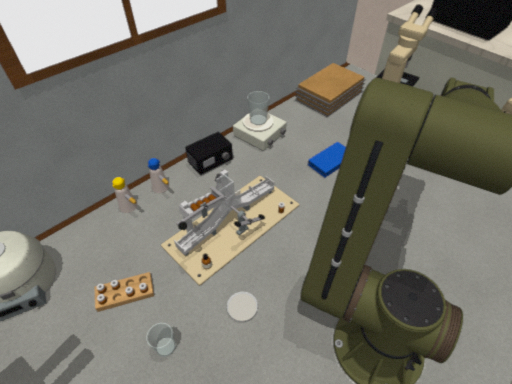

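```bash
python3 - <<'E'
from h import *
from scipy.spatial.transform import Rotation as R
q=manip.state()['tool_rot']; M=R.from_quat(np.r_[q[1:],q[0]]).as_matrix(); print(M)
E
```

```text
[[ 0.3753  0.      0.9269]
 [-0.9269 -0.      0.3753]
 [ 0.     -1.      0.    ]]
```

The top and side pictures show the left rocker pad high (top view about (228,189)) and the right one low (262,191). The four vials wait at about (198–223,152), and the release pad is at (170,166). So I press the left pad, and the vials should go to the right lane. I'll shut the fingers and move above the left pad, a little to the robot's side.

Request:
move_arm(delta_pos=[[0.0165,0.032,0.002],[0.0165,0.032,0.002],[0.0165,0.032,0.002],[0.0165,0.032,0.002],[0.0165,0.032,0.002],[0.0165,0.032,0.002],[0.0165,0.032,0.002],[0.0165,0.032,0.002],[0.0165,0.032,0.002],[0.0165,0.032,0.002],[0.0165,0.032,0],[0.0165,0.032,0],[0.0165,0.032,0],[0.0165,0.032,0],[0.0165,0.032,0],[0.0165,0.032,0],[0.0165,0.032,0],[0.0165,0.032,0],[0,0,0],[0,0,0]], angular=[[0,0,-0.0213],[0,0,-0.0213],[0,0,-0.0213],[0,0,-0.0213],[0,0,-0.0213],[0,0,-0.0213],[0,0,-0.0213],[0,0,-0.0213],[0,0,-0.0213],[0,0,-0.0213],[0,0,-0.0213],[0,0,-0.0213],[0,0,-0.0213],[0,0,-0.0213],[0,0,-0.0213],[0,0,-0.0213],[0,0,-0.0213],[0,0,-0.0213],[0,0,0],[0,0,0]], grip=[255,255,255,255,255,255,255,255,255,255,255,255,255,255,255,255,255,255,255,255])

```text
clock: 3.0
position: [0.5034, 0.0666, 0.268]
tool_rot: [-0.501, 0.501, -0.499, 0.499]
force: [-0.0, -1.2, -0.4]
width: -0.0003
```

```bash
python3 - <<'E'
from h import *
s=manip.state(); print(s['clock'],s['position'],s['tool_rot'],s['width'],s['force'],s['joint_pos'])
a,_=manip.get_image('wrist'); cv2.imwrite('pics/w1.png',a)
pts('wrist',['gate_axis','left_pad','right_pad','release_pad','oil_bottle','spare_vial'])
E
```

```text
3.0 [0.5034 0.0666 0.268 ] [-0.5006  0.5009 -0.4994  0.4992] -0.0002726874700876813 [-0.0043 -1.1811 -0.4002] [ 0.0594  0.1902  1.6108 -0.0001  1.3411  1.6273]
wrist gate_axis [([0.514, 0.0141, 0.099], 0.76)]
wrist left_pad [([0.5145, 0.0625, 0.1361], 0.98)]
wrist right_pad [([0.5139, -0.0428, 0.0799], 0.92)]
wrist release_pad [([0.6234, 0.1207, 0.1641], 0.51)]
wrist oil_bottle [([0.5225, 0.1897, 0.0148], 0.8), ([0.3459, 0.2041, -0.0022], 0.46)]
wrist spare_vial [([0.5213, -0.1451, 0.0116], 0.94), ([0.3088, -0.2334, -0.0017], 0.7)]
```

View pics/w1.png

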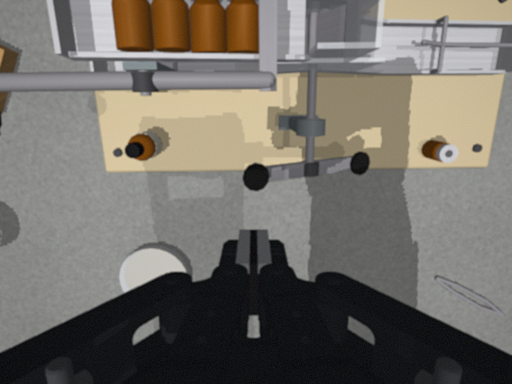

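The wrist picture shows the high left pad at (256,177) and the low right pad at (360,163). The lever bar runs along row 80 at x ≈ 0.56, clear of the fingers. I'll press the left pad down past level.

Request:
move_arm(delta_pos=[[0.001,0,-0.02],[0.001,0,-0.022],[0.001,0,-0.022],[0,0,-0.022],[0,0,-0.02],[0,0,-0.006],[0,0,-0.005],[0,0,-0.005],[0,0,-0.005],[0,0,-0.005],[0,0,-0.005],[0,0,-0.005],[0,0,-0.005],[0,0,-0.005],[0,0,-0.004],[0,0,0],[0,0,0],[0,0,0]], angular=[[0,0,0],[0,0,0],[0,0,0],[0,0,0],[0,0,0],[0,0,0],[0,0,0],[0,0,0],[0,0,0],[0,0,0],[0,0,0],[0,0,0],[0,0,0],[0,0,0],[0,0,0],[0,0,0],[0,0,0],[0,0,0]], grip=[255,255,255,255,255,255,255,255,255,255,255,255,255,255,255,255,255,255])

```text
clock: 5.15
position: [0.5066, 0.0662, 0.1125]
tool_rot: [0.5, -0.5, 0.5, -0.5]
force: [0.7, -0.4, 0.5]
width: -0.0
```

```bash
python3 - <<'E'
from h import *
s=manip.state(); print(s['clock'],s['position'],s['force'])
a,_=manip.get_image('wrist'); b,_=manip.get_image('top'); cv2.imwrite('pics/w2.png',a)
pts('wrist',['left_pad','right_pad']); pts('top',['right_pad','left_pad','release_pad'])
E
```

```text
5.15 [0.5066 0.0662 0.1125] [ 0.6653 -0.3611  0.5254]
wrist left_pad [([0.5122, 0.0697, 0.0807], 0.83)]
wrist right_pad []
top right_pad [([0.5126, -0.0335, 0.1304], 0.6)]
top left_pad []
top release_pad [([0.5661, 0.2202, 0.2205], 0.89)]
```

View pics/w2.png

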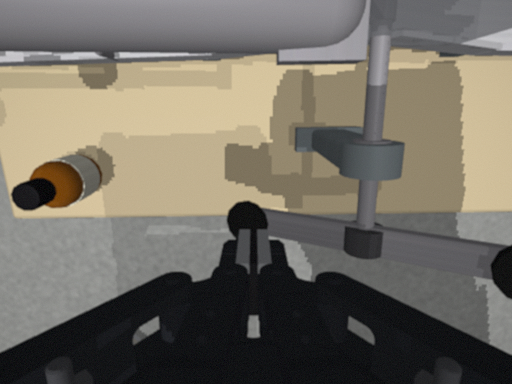

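The gate has tipped: the left pad now reads z ≈ 0.08 at (246,218), the right pad reads 0.13, and contact force is about zero. I'll retract upward and move above the release pad.

Request:
move_arm(delta_pos=[[0,0,0.02],[0,0,0.03],[0,0,0.03],[0,0,0.03],[0,0,0.03],[0,0,0.03],[0.005,0.014,0.01],[0.005,0.014,0],[0.005,0.014,0],[0.005,0.014,0],[0.005,0.014,0],[0.005,0.014,0],[0.005,0.014,0],[0.005,0.014,0],[0.005,0.014,0],[0.005,0.014,0],[0.005,0.012,0],[0,0,0],[0,0,0]], angular=[[0,0,0],[0,0,0],[0,0,0],[0,0,0],[0,0,0],[0,0,0],[0,0,0],[0,0,0],[0,0,0],[0,0,0],[0,0,0],[0,0,0],[0,0,0],[0,0,0],[0,0,0],[0,0,0],[0,0,0],[0,0,0],[0,0,0]], grip=[255,255,255,255,255,255,255,255,255,255,255,255,255,255,255,255,255,255,255])

```text
clock: 7.4
position: [0.5615, 0.2183, 0.2921]
tool_rot: [-0.5, 0.501, -0.5, 0.5]
force: [0.6, -0.4, -0.3]
width: 0.0004
```

```bash
python3 - <<'E'
from h import *
s=manip.state(); print(s['clock'],s['position'],s['force'])
a,_=manip.get_image('wrist'); b,_=manip.get_image('side'); cv2.imwrite('pics/w3.png',a)
pts('wrist',['left_pad','right_pad','release_pad']); pts('side',['right_pad','left_pad','release_pad'])
E
```

```text
7.4 [0.5615 0.2183 0.2921] [ 0.6389 -0.3696 -0.2754]
wrist left_pad [([0.5133, 0.0717, 0.0782], 0.78), ([0.5656, 0.2223, 0.2177], 0.31)]
wrist right_pad [([0.6191, 0.0966, 0.1631], 0.52)]
wrist release_pad [([0.5653, 0.2203, 0.2156], 0.95)]
side right_pad [([0.5119, -0.0332, 0.1341], 0.54)]
side left_pad [([0.5062, 0.0727, 0.073], 0.6)]
side release_pad [([0.5636, 0.2166, 0.214], 0.52)]
```

View pics/w3.png

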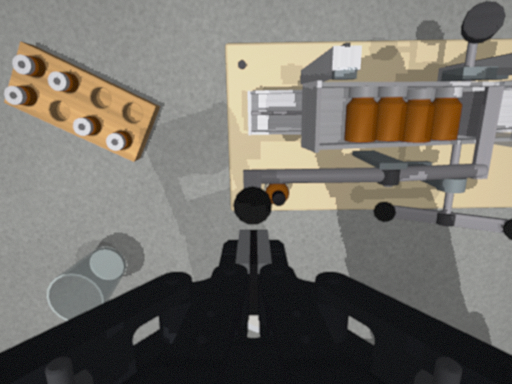

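The gate has stayed over. The wrist picture shows the release pad at (253,205), right under the fingertips, with the four vials still held at (360–445,115). I'll press the lever down about 33 mm and hold it.

Request:
move_arm(delta_pos=[[0.001,0,-0.013],[0.001,0,-0.013],[0,0,-0.013],[0,0,-0.013],[0,0,-0.006],[0,0,-0.006],[0,0,-0.006],[0,0,-0.006],[0,0,-0.006],[0,0,-0.005],[0,0,-0.003],[0,0,0],[0,0,0],[0,0,0],[0,0,0],[0,0,0],[0,0,0],[0,0,0],[0,0,0],[0,0,0]], angular=[[0,0,0],[0,0,0],[0,0,0],[0,0,0],[0,0,0],[0,0,0],[0,0,0],[0,0,0],[0,0,0],[0,0,0],[0,0,0],[0,0,0],[0,0,0],[0,0,0],[0,0,0],[0,0,0],[0,0,0],[0,0,0],[0,0,0],[0,0,0]], grip=[255,255,255,255,255,255,255,255,255,255,255,255,255,255,255,255,255,255,255,255])

```text
clock: 9.8
position: [0.5635, 0.2182, 0.2023]
tool_rot: [0.5, -0.5, 0.5, -0.5]
force: [0.6, -0.0, 2.6]
width: -0.0
```

```bash
cat > look.py <<'E'
from h import *
import sys
s=manip.state(); print(s['clock'],s['position'],s['force'])
T=[]
for c,(u0,u1,v0,v1) in {'top':(160,330,110,210),'side':(160,310,160,280)}.items():
    a,_=manip.get_image(c); a=a[v0:v1,u0:u1]
    T.append(cv2.resize(a,(390*a.shape[1]//a.shape[1],390*a.shape[0]//a.shape[1]),interpolation=cv2.INTER_CUBIC))
h=max(t.shape[0] for t in T)
cv2.imwrite(sys.argv[1],np.hstack([cv2.copyMakeBorder(t,0,h-t.shape[0],0,0,0) for t in T]))
for c in ('top','side'): pts(c,['release_pad','vial1_mid','vial4_mid','left_pad','right_pad'])
E
python3 look.py pics/c1.png
```

```text
9.8 [0.5635 0.2182 0.2023] [ 0.5982 -0.0325  2.6218]
top release_pad []
top vial1_mid [([0.6314, -0.1779, 0.0468], 0.42)]
top vial4_mid [([0.6196, -0.1123, 0.0557], 0.47)]
top left_pad [([0.5137, 0.0757, 0.0806], 0.82), ([0.6248, 0.0184, 0.001], 0.44)]
top right_pad [([0.5148, -0.0338, 0.1333], 0.96)]
side release_pad [([0.5613, 0.216, 0.1806], 0.43)]
side vial1_mid [([0.3441, 0.2014, -0.0003], 0.45)]
side vial4_mid []
side left_pad [([0.5074, 0.0723, 0.0734], 0.62)]
side right_pad [([0.511, -0.0329, 0.1338], 0.62)]
```

View pics/c1.png

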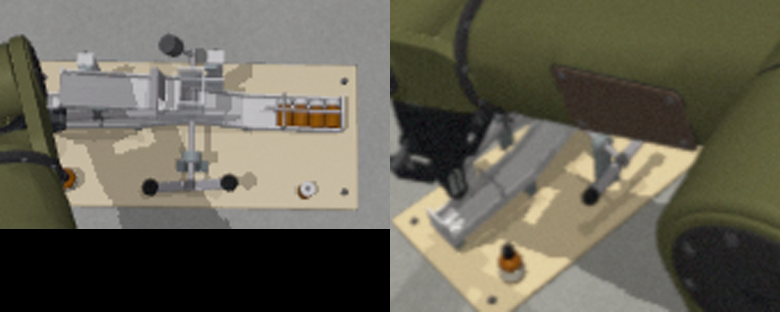

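The picture shows all four vials in the right lane against the end stop (crop pixels 285–340,115), and the ramp is empty. I'll let the lever up and retreat upward.

Request:
move_arm(delta_pos=[[0,0,0.004],[0,0,0.006],[0,0,0.006],[0,0,0.006],[0,0,0.006],[0,0,0.006],[0,0,0.006],[0,0,0.015],[0,0,0.02],[0,0,0.02],[-0.02,0,0.01],[-0.03,-0.02,0],[-0.03,-0.02,0],[-0.03,-0.02,0],[-0.03,-0.02,0],[0,0,0],[0,0,0],[0,0,0]], angular=[[0,0,0],[0,0,0],[0,0,0],[0,0,0],[0,0,0],[0,0,0],[0,0,0],[0,0,0],[0,0,0],[0,0,0],[0,0,0],[0,0,0],[0,0,0],[0,0,0],[0,0,0],[0,0,0],[0,0,0],[0,0,0]], grip=[255,255,255,255,255,255,255,255,255,255,255,255,255,255,255,255,255,255])

```text
clock: 12.2
position: [0.424, 0.1384, 0.3073]
tool_rot: [0.5, -0.5, 0.5, -0.5]
force: [-0.1, 0.8, 0.3]
width: 0.0001
```

```bash
python3 look.py pics/c2.png
```

```text
12.2 [0.424  0.1384 0.3073] [-0.1157  0.829   0.2837]
top release_pad [([0.562, 0.2203, 0.2175], 0.89)]
top vial1_mid [([0.6331, -0.1786, 0.0458], 0.6)]
top vial4_mid [([0.4082, 0.4274, 0.0022], 0.7), ([0.3421, 0.1974, 0.0012], 0.54)]
top left_pad [([0.512, 0.0719, 0.0806], 0.77)]
top right_pad [([0.5146, -0.0324, 0.1341], 0.61)]
side release_pad [([0.566, 0.215, 0.2147], 0.75)]
side vial1_mid [([0.6208, -0.1199, 0.04], 0.17)]
side vial4_mid []
side left_pad [([0.5074, 0.0715, 0.0729], 0.72)]
side right_pad [([0.5141, -0.0326, 0.1306], 0.79)]
```

View pics/c2.png

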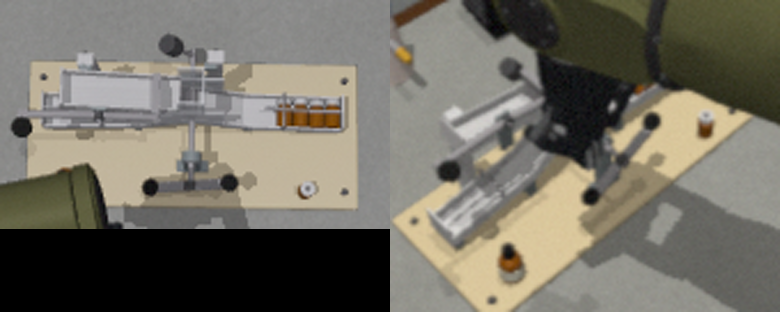

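The ramp is empty, the four vials are in the right lane (285–340,113), and the lever is back up (pad z ≈ 0.217). The gate has stayed over, the oil bottle and spare vial are still standing, and the robot is clear.

```bash
python3 -c "
from workcell import manip; print(manip.sign_off())"
```

```text
the job is handed in; nothing more can be done
None
```

The sorter is switched over and fed, and I handed the job in about 12 s into the 40 s limit. I pressed the raised left pad until the gate tipped to its other side, so it now feeds the right lane. I then held the release lever about 33 mm down until all four vials had rolled into that lane, and let it come back up.

- **Gate:** it stayed over, with the left pad at about 0.08 m and the right pad at about 0.13 m in the last look.
- **Lever:** the pad is back at its rest height of about 0.217 m.
- **Vials:** the ramp is empty and all four lie against the right lane's end stop. I judged this from the top picture, because the point detector placed vials 1 and 4 poorly in the final look (low confidence or wrong spots).
- **Bystanders:** the spare vial and oil bottle are still standing on the base plate. I did not re-check the beaker, petri dish, tweezers, slide box or rack at the end, but the arm's path stayed well above them.
- **Forces:** the readings at the end of each move peaked at 2.6 N, while holding the lever. The arm was touching nothing when I handed in.

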